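Load the sample chamber and wind its shutter shut

TASK

Stand all the sample jars upright in one straight line on the steel loading deck in front of the chamber mouth and in line with it, then push that row along the deck as one block into the chamber until the last jar is fully inside. Then set the loose crank on the square shaft end and wind it clockwise, about five full turns, until the shutter is fully closed across the mouth; finally take the crank off and lay it back flat in its tray. Leave the jug, wash bottle and beaker alone.

Things in the scene. Friction and masses are not known exactly. Their poses are not given: they have to be found in the camera images.
- chamber: Fixed sample chamber, a lane closed at the far end. Origin on the bench, mid-mouth; x points into it, y left, z up. Inside: y -31 to 31, x 0 to 220 mm; walls 6 mm. The first 46 mm is an open throat with cheeks 32 mm above the bench; from x = 46 on it is a tunnel, roof 75 to 79 mm above the bench, clear, so jars enter along the deck. A jar is fully inside when no part stands out past x = 0.
- deck (a point): Middle of the loading deck's top, 121 mm before the mouth (chamber x = -121 mm, y = 0). The deck is a steel plate, top 8 mm above the bench, 100 mm wide (y -50 to 50), from x = -242 mm to the mouth at x = 0, without side guides; it runs on level as the chamber floor. Axes as the chamber's.
- shutter (a joint): Travel (m) of the shutter, an upright aluminium plate 70 mm wide, 6 mm thick, 11 to 74 mm above the bench, sliding just before the mouth (chamber x = -10 to -4 mm). 0 = open, parked beside the mouth at y = 77 to 147 mm; 0.110 = fully closed. Driven only by the shaft, 3.5 mm per rad; cannot be pushed by hand. It jams on a jar that stands out.
- shaft (a joint): Angle (rad) of the upright shaft beside the chamber (axis at chamber x = 90, y = -135 mm, on a 60 mm square gearbox), growing clockwise seen from above. It starts between 0 and 0.9; the shutter is fully closed at 31.42 (five turns) and a dead stop is at 31.57. Friction about 0.2 N m, no spring: it stays where it is left.
- shaft_end (a point): Point on the shaft axis on top of the round collar (52 mm across, 50 mm above the bench) on which the crank's hub rests. Above it rises the square shaft end, 20 x 20 mm, 28 mm tall, then a tapered tip of 6 mm more. The point turns with the shaft; its x and y are square to the flats.
- crank: Loose steel crank, 0.29 kg. Origin on the hub's axis at its underside; x along the arm to the handle, z up. Hub 36 mm square (sides along x and y), 43 tall, with a square socket from below 22.5 wide, 37 deep; it fits in four directions, underside on the collar. Arm 20 wide, 10 thick, at the bottom. Upright handle 60 mm from the hub's axis, 12 to 64 mm above the underside.
- tray: Fixed shallow tray for the crank, 170 (x) x 120 mm (y), rubber floor 4 mm above the bench, lip 9 mm above the bench and 5 mm thick. Origin at its centre on the bench.
- jar1: Sample jar, one of two to four in play (None = absent): white square jar 48 x 48 mm, 48 mm tall, with a round grey lid 40 mm across and 12 mm tall on top (60 mm overall), about 0.18 kg. Origin at the centre of its underside, z up, x and y square to its sides.
- jar2: Sample jar, one of two to four in play (None = absent): white square jar 48 x 48 mm, 48 mm tall, with a round grey lid 40 mm across and 12 mm tall on top (60 mm overall), about 0.18 kg. Origin at the centre of its underside, z up, x and y square to its sides.
- jar3: Sample jar, one of two to four in play (None = absent): white square jar 48 x 48 mm, 48 mm tall, with a round grey lid 40 mm across and 12 mm tall on top (60 mm overall), about 0.18 kg. Origin at the centre of its underside, z up, x and y square to its sides.
- jar4: Sample jar, one of two to four in play (None = absent): white square jar 48 x 48 mm, 48 mm tall, with a round grey lid 40 mm across and 12 mm tall on top (60 mm overall), about 0.18 kg. Origin at the centre of its underside, z up, x and y square to its sides.
- jug: Pink plastic jug, 80 mm across, 85 mm tall, handle at one side; origin at its foot. Bystander: leave it where it stands.
- washbottle: White wash bottle with a red cap, 64 mm across, 170 mm tall; origin at its foot. Bystander: leave it where it stands.
- beaker: Glass beaker, 66 mm across, 85 mm tall; origin at its foot. Bystander: leave it where it stands.
- crank_grip: The crank's black handle sleeve, 24 mm across and 52 mm tall, spinning freely on the crank; origin on its axis at its lower end, 12 mm above the crank's underside.
Things that resemble listed ones, but are neither listed nor needed, are in the scene too. What is meant by the crank is not orange, and is the smaller of those in its own colour. What is shaped like the jar4 but orange is not meant.

How it is judged:
On the way, in this order (a step that is already met when the one before it is completed fails the run):
1. all the jars stand upright in one line on the loading deck in front of the mouth (x of jar1 in the frame of chamber between -0.23 and -0.015 m and y of jar1 in the frame of chamber between -0.016 and 0.016 m and angle between each of jar1, jar2, jar3, jar4's own z axis and vertical below 0.12 rad and height (world z) of each of jar1, jar2, jar3, jar4 below 0.014 m and linear speed of each of jar1, jar2, jar3, jar4 below 0.03 m/s and x of jar2 in the frame of chamber between -0.23 and -0.015 m and y of jar2 in the frame of chamber between -0.016 and 0.016 m and x of jar3 in the frame of chamber between -0.23 and -0.015 m and y of jar3 in the frame of chamber between -0.016 and 0.016 m and x of jar4 in the frame of chamber between -0.23 and -0.015 m and y of jar4 in the frame of chamber between -0.016 and 0.016 m and value of joint shutter below 0.016 m), for 0.2 s.
2. all the jars stand inside the chamber, the shutter still open (x of jar1 in the frame of chamber between 0.021 and 0.205 m and y of jar1 in the frame of chamber between -0.02 and 0.02 m and angle between each of jar1, jar2, jar3, jar4's own z axis and vertical below 0.12 rad and height (world z) of each of jar1, jar2, jar3, jar4 below 0.014 m and x of jar2 in the frame of chamber between 0.021 and 0.205 m and y of jar2 in the frame of chamber between -0.02 and 0.02 m and x of jar3 in the frame of chamber between 0.021 and 0.205 m and y of jar3 in the frame of chamber between -0.02 and 0.02 m and x of jar4 in the frame of chamber between 0.021 and 0.205 m and y of jar4 in the frame of chamber between -0.02 and 0.02 m and value of joint shutter below 0.016 m), for 0.2 s.
3. the shutter is wound shut with the crank seated on the shaft end (horizontal distance between crank and shaft_end below 0.006 m and z of crank in the frame of shaft_end below 0.008 m and angle between crank's own z axis and vertical below 0.12 rad and value of joint shutter above 0.107 m), for 0.2 s.
At the end, for the whole second after the job is handed in: Every jar stands upright fully inside the chamber (centre at least 21 mm past the mouth), the shutter is closed (at least 107 of 110 mm), and the crank lies flat inside its tray, at rest and released (x of jar1 in the frame of chamber between 0.021 and 0.205 m and y of jar1 in the frame of chamber between -0.02 and 0.02 m and angle between each of jar1, jar2, jar3, jar4's own z axis and vertical below 0.12 rad and height (world z) of each of jar1, jar2, jar3, jar4 below 0.014 m and x of jar2 in the frame of chamber between 0.021 and 0.205 m and y of jar2 in the frame of chamber between -0.02 and 0.02 m and x of jar3 in the frame of chamber between 0.021 and 0.205 m and y of jar3 in the frame of chamber between -0.02 and 0.02 m and x of jar4 in the frame of chamber between 0.021 and 0.205 m and y of jar4 in the frame of chamber between -0.02 and 0.02 m and value of joint shutter above 0.107 m and x of crank in the frame of tray between -0.075 and 0.075 m and y of crank in the frame of tray between -0.05 and 0.05 m and x of crank_grip in the frame of tray between -0.08 and 0.08 m and y of crank_grip in the frame of tray between -0.055 and 0.055 m and height (world z) of crank below 0.012 m and angle between crank's own z axis and vertical below 0.15 rad and linear speed of crank below 0.02 m/s); the robot touches nothing.
It fails at once if the jug is moved more than 30 mm or tipped (distance of jug from where it was at the start of the episode above 0.03 m or angle between jug's own z axis and vertical above 0.4 rad).
It fails at once if the washbottle is moved more than 30 mm or tipped (distance of washbottle from where it was at the start of the episode above 0.03 m or angle between washbottle's own z axis and vertical above 0.4 rad).
It fails at once if the beaker is moved more than 30 mm or tipped (distance of beaker from where it was at the start of the episode above 0.03 m or angle between beaker's own z axis and vertical above 0.4 rad).
Of jar1, jar2, jar3, jar4 only 2 to 4 are there at a start; the rules pass over those that are not, and their reading is None.
At some moment in a run one of jar1, jar2, jar3, jar4 may be knocked a few centimetres aside while the robot is not near it.
Once in a run the grip may slacken for a moment while it holds something.
It also fails if it takes over 210 s, if anything falls off the work surface, if the arm or the gripper's body presses on something with over 40 N, if the wrist force passes 120 N, or if a joint passes its speed limit or range.

ROBOT

A 7-joint arm with a two-finger parallel gripper is mounted at the origin on the work surface. World frame = base frame: x ahead of the robot, y to its left, z up, the work surface at z = 0. Lengths are in m, angles in rad, forces in N, time in s.
With the tool pointing down it reaches from about 0.4 to 0.9 m from the base axis. Payload 5.5 kg.
Tool frame: the origin (TCP) lies between the finger pads; the fingertips stand ahead of it and the grasp point (between the pads) lies 11 mm behind it (robot.nose_length is the z of the fingertips in the tool frame, in m); z points along the fingers, y is the line along which they close (so a half turn about z gives the same grasp; the last joint's range is limited). The gripper opens to 92 mm and grips with 3 to 60 N. Pads are 19 mm wide; open, the fingers measure 130 mm over their backs; the gripper's body (75 mm by 190 mm) begins 47 mm behind the grasp point.
Start: joints at [1.497, 0.501, -0.427, 1.55, 0.221, 1.138, -0.21], TCP at [0.215, -0.613, 0.235] pointing down, gripper open.
Joint ranges: [-2.88, 2.88], [-0.31, 2.03], [-1.54, 1.56], [0.2, 2.42], [-1.41, 4.55], [0.19, 2.02], [-2.57, 2.57]. Speed limits (rad/s): [2.57, 2.57, 3.14, 3.14, 3.14, 3.14, 3.14].

INTERFACE

Orientations are given as a unit quaternion [x, y, z, w].
In Python, from bench import get_obs, grab_frame, camera_params, order, boxes_of, robot gives the robot as it stands.
- The arm moves only by the tool play_rows, never from a script. Its argument "motion" is a list that holds one entry, the list of rows, each a list of 5 numbers: the finger opening in mm, from 0 to 91.8, then the shift along the world's x, y, z in mm, then the turn about the world's z in degrees. In form: [[[grip, dx, dy, dz, turn], ...]]. A call has 1 to 12 rows; each row shifts and turns the commanded pose from where the row before left it; what a row does not reach is not made up. A row lasts 1/10 s, in which the tool goes at most 50 mm and 8.59 degrees, less where a joint would pass 70% of its speed; a pose out of reach is approached as far as the arm can. A call is refused whole if a number of a shift passes 50 or a number of a turn 8.59, either way. A call with a gripper value outside its range is refused whole. The fingers move at their own pace and stop on an object; "newtons" is the grip in N (left out, the last holds). Time passes only in rows, so rows that do not move let the fingers close. It gives the time, the measured TCP pose, the force, the opening and the grip force at its end, in the units of the state.
- get_obs(): the state, without advancing time (a new reading comes with each control period).
- grab_frame(name): name is "scene" or "top" or "wrist"; returns (picture, depth): 480x640x3 uint8, red, green, blue; 480x640 float32, m along the optical axis (not along the pixel's ray), 0 where there is no reading.
- camera_params(name): a dict with "vertical_fov" (degrees; the focal length in pixels is half the picture's height over the tangent of half this angle, whatever the lens; pixels are square), "cx", "cy" (the principal point, pixels), "R" (3x3) and "t" (3): a world point X has camera coordinates R X + t. Camera axes: x right, y down, z forward; pixel columns grow to the right and rows downward; lengths in m; the calibration is good to about 2 mm. A picture is of the moment at which its call begins: read the wrist's pose just before it. camera_params takes no time and is no camera call; for the wrist camera it gives the pose at the moment of the call.
- order.sign_off(): hands the job in; it is judged then, once.
Trained networks look in the newest picture that a camera, given by its name, has taken for a name from the list of things; names that differ only in an ending like _2 or _b are one class to them, and where a whole thing is asked for, a point or a joint stands for the part that bears it (a point fixed in the world has none). Each returns a list of dicts, best first, with "score" (0 to 1); they miss things now and then, are a little off and sometimes report something else, mostly with a low value. They report only what shows in the picture. A call takes as long as a camera call. They do not tell look-alikes from the thing itself.
- boxes_of(camera, name): "at" ([column, row] in pixels, amid what is visible of it).
The state is a dict: "time_s": time; "joint_pos": joint angles; "qd": joint speeds; "joint_torque": joint torques, N m; "position": TCP position; "tcp_rot": TCP orientation; "wrist_force": force on the tool from outside, world axes, zero at the start; "wrist_torque": the same for the moment, N m; "opening": finger opening in m; "gripper_force": force on a finger pad.
Only numpy, scipy, OpenCV 4.12 (cv2) and the standard library are available. Lean on these libraries where they do the work, as an engineer would, in place of code of your own. Each camera call takes 0.05 s, during which the arm holds its last target. There are 200 camera calls.

## Working session

There is one attempt and no reset: what is moved stays moved. The work goes in short steps, Python scripts to look and compute and a tool call to move; the robot and the scene stay as the last step left them, time stands still between calls to the robot, and variables do not carry over. Pictures are saved under pics/ and viewed, at most 14 in all, crops included, and the job is handed in when it is done.

Besides the shell and the picture viewer there is one more tool, called after "Emit:" as a command line: name --argument value ..., lists and objects as JSON in quotes. play_rows: Moves the arm, as the interface text tells. Its arguments: {"type":"object","properties":{"motion":{"type":"array","items":{"type":"array","items":{"type":"array","items":{"type":"number"}}}},"newtons":{"type":"number"}},"required":["motion"]}

```bash
ls; mkdir -p pics
cat > h.py <<'E'
import numpy as np, cv2
from bench import *
def cam(n):
    c=camera_params(n); f=240/np.tan(np.radians(c["vertical_fov"])/2); return f,c["cx"],c["cy"],np.array(c["R"]),np.array(c["t"])
def unproj(p,u,v,d):
    f,cx,cy,R,t=p; return (np.stack([(u-cx)/f*d,(v-cy)/f*d,d],-1)-t)@R
def cloud(n):
    p=cam(n); im,d=grab_frame(n); v,u=np.mgrid[:480,:640]; return im,d,unproj(p,u,v,d)
def atz(p,u,v,z):
    f,cx,cy,R,t=p; o=-R.T@t; r=R.T@np.array([(u-cx)/f,(v-cy)/f,1]); return o+r*(z-o[2])/r[2]
def save(n,im): cv2.imwrite("pics/"+n,im[:,:,::-1])
E
python3 - <<'E'
from h import *
print(get_obs())
for n in ["top","scene"]:
    im,d,P=cloud(n); save(n+"0.png",im); np.savez("pics/"+n+"0.npz",im=im,d=d,P=P)
    c=camera_params(n);print(n,c)
    for k in ["chamber","deck","shutter","shaft","shaft_end","crank","tray","jar1","jug","washbottle","beaker","crank_grip"]:
        try:
            for b in boxes_of(n,k):
                u,v=map(int,b["at"]); print(k,round(b["score"],2),b["at"],P[v,u].round(3))
        except Exception as e: print(k,e)
E
```

```text
pics
{'time_s': 0.0, 'joint_pos': array([ 1.49720255,  0.50186021, -0.42678466,  1.55144089,  0.22083501,
        1.13829434, -0.2103079 ]), 'qd': array([ 1.64972731e-04, -4.94098225e-04, -5.27983722e-05,  1.40791089e-03,
       -1.11212293e-03, -4.70943510e-04, -6.20791353e-04]), 'joint_torque': array([ 1.15140679e-04, -5.66588080e+01, -5.81635058e+00, -2.79106432e+01,
       -6.86499383e-02,  3.08208726e-02,  2.02084125e-04]), 'position': array([ 0.21452049, -0.61286073,  0.2336738 ]), 'tcp_rot': array([ 9.85849720e-01,  1.67628724e-01, -1.44048886e-04, -9.58856916e-04]), 'wrist_force': array([ 0.553883  ,  0.2296069 , -0.59231178]), 'wrist_torque': array([ 0.04548118, -0.0177337 , -0.01189377]), 'gripper_force': 0.0, 'opening': 0.09229557408959715}
top {'vertical_fov': 51.868484672173864, 'cx': 315.2692804369704, 'cy': 232.06824233025816, 'R': array([[-0.02585733, -0.99954035,  0.01582709],
       [-0.98220465,  0.02245629, -0.18646647],
       [ 0.18602534, -0.02036697, -0.98233383]]), 't': array([0.05512788, 0.56879259, 1.5190703 ])}
chamber 0.83 [308.7, 254.8] [0.507 0.066 0.00
[... 1705 characters left out ...]
.3] [0.611 0.351 0.003]
tray 0.69 [164.5, 305.7] [ 0.531 -0.354  0.057]
tray 0.36 [386.0, 144.4] [0.465 0.387 0.078]
jar1 0.97 [164.1, 306.4] [ 0.53  -0.354  0.053]
jar1 0.79 [231.4, 313.6] [ 0.637 -0.249  0.05 ]
jar1 0.68 [339.7, 313.4] [ 0.789 -0.067  0.054]
jar1 0.62 [275.2, 296.1] [ 0.663 -0.148  0.052]
jar1 0.55 [309.6, 278.9] [ 0.67  -0.056  0.048]
jug 0.55 [198.0, 375.8] [ 0.696 -0.378  0.007]
jug 0.22 [230.6, 315.6] [ 0.637 -0.253  0.045]
beaker 0.62 [385.5, 143.9] [0.458 0.39  0.075]
crank_grip 0.67 [414.8, 187.3] [0.609 0.357 0.04 ]
crank_grip 0.65 [431.6, 241.5] [0.789 0.221 0.084]
crank_grip 0.46 [476.5, 161.9] [0.649 0.565 0.044]
crank_grip 0.2 [425.5, 193.8] [0.648 0.358 0.047]
```

Run:
```python
import cv2
for n in ["top","scene"]:
    im=cv2.imread(f"pics/{n}0.png"); c=im[120:345,120:500] if n=="top" else im[110:410,110:510]
    c=cv2.resize(c,None,fx=2,fy=2,interpolation=cv2.INTER_CUBIC); cv2.imwrite(f"pics/{n}0c.png",c)
```

```text
(no output)
```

View pics/top0c.png

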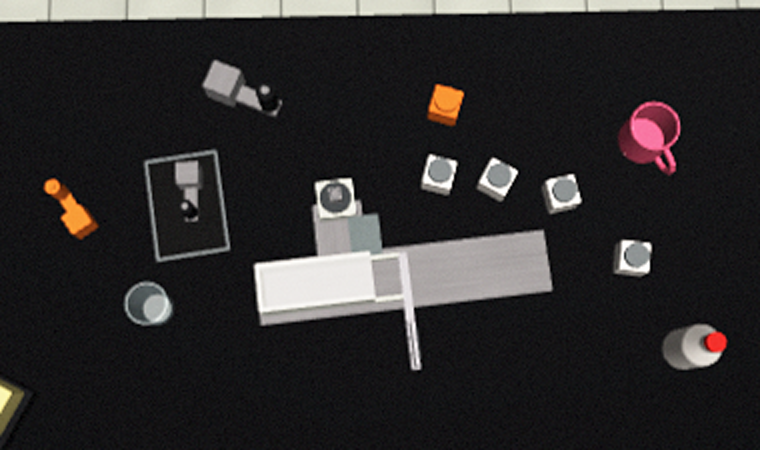

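View pics/scene0c.png

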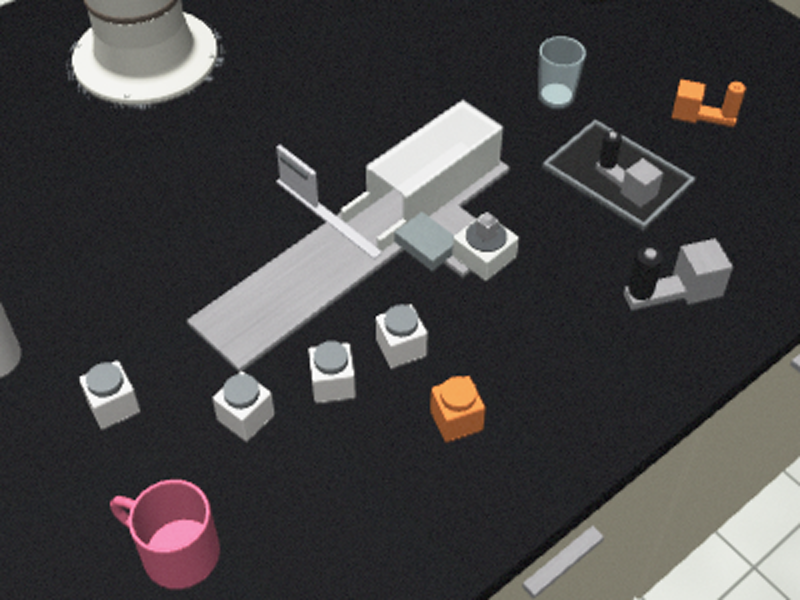

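The top view shows four white jars, one orange decoy, and the small grey crank in its tray at (190,190). The large grey crank at (240,88) and the orange one at (70,210) are decoys. The chamber mouth faces the deck to the right, with the shutter parked below it.

Run:
```python
from h import *
print("nose",robot.nose_length)
A=np.load("pics/top0.npz"); B=np.load("pics/scene0.npz")
def sel(D,x0,x1,y0,y1,z0,z1,f=None):
    P=D["P"]; m=(D["d"]>0)&(P[...,0]>x0)&(P[...,0]<x1)&(P[...,1]>y0)&(P[...,1]<y1)&(P[...,2]>z0)&(P[...,2]<z1)
    if f is not None: m&=f(D["im"].astype(int))
    return P[m]
def rect(Q):
    (c,s,a)=cv2.minAreaRect((Q[:,:2]*1000).astype(np.float32)); return np.round(c,1),np.round(s,1),round(a,1),len(Q)
for D,n in((A,"top"),(B,"scene")):
    print(n)
    bright=lambda i:i.max(2)>60
    print("deck",rect(sel(D,.38,.62,-.25,-.0,.004,.012,bright)))
    Q=sel(D,.38,.62,-.25,-.03,.004,.012,bright); print(" z",np.median(Q[:,2]))
    print("roof",rect(sel(D,.4,.6,.0,.3,.074,.085)), "shut", rect(sel(D,.25,.6,-.1,.1,.066,.08,)))
    for c in [(.509,-.337),(.649,-.04),(.641,-.13),(.625,-.245)]:
        a=(c[0]-.05,c[0]+.05,c[1]-.045,c[1]+.045)
        L=sel(D,*a,.055,.066); S=sel(D,*a,.040,.066)
        print("jar lid",((L.min(0)+L.max(0))/2).round(4)[:2],L.mean(0).round(4),"sq",rect(S))
    L=sel(D,.54,.68,.05,.2,.065,.09); print("shaft top",L.mean(0).round(4),rect(L), "collar",rect(sel(D,.54,.68,.05,.2,.046,.056)))
    T=sel(D,.5,.75,.28,.44,.006,.013,bright); print("tray",rect(T))
    H=sel(D,.58,.72,.3,.41,.04,.055,lambda i:i.max(2)>90); print("hub",rect(H),H.mean(0).round(4))
    G=sel(D,.55,.72,.3,.42,.058,.075); print("grip",G.mean(0).round(4),rect(G))
```

```text
nose 0.008
top
deck (array([ 534.8, -113.7]), array([162.5, 242.3]), 5.3, 1470)
 z 0.007602189075718463
roof (array([473.2, 130.3]), array([255.1, 107.4]), 83.5, 1241) shut (array([432. ,  54.4]), array([195.6,  53.8]), 32.5, 188)
jar lid [ 0.5103 -0.3466] [ 0.5108 -0.3479  0.0594] sq (array([ 510.2, -347. ]), array([48.9, 49. ]), 79.4, 223)
jar lid [ 0.6551 -0.0388] [ 0.6549 -0.0399  0.0597] sq (array([655.4, -39.5]), array([47.1, 48.8]), 74.2, 211)
jar lid [ 0.6426 -0.1345] [ 0.645  -0.1342  0.0601] sq (array([ 644.8, -134.3]), array([47.7, 48.5]), 57.9, 209)
jar lid [ 0.6198 -0.2379] [ 0.6182 -0.2386  0.0598] sq (array([ 618.6, -237.7]), array([48.6, 49.2]), 11.9, 215)
shaft top [0.6155 0.1288 0.0789] (array([615.9, 129.8]), array([19.8, 21. ]), 86.9, 47) collar (array([615.3, 129.7]), array([57.7, 58.7]), 7.0, 207)
tray (array([618.2, 374. ]), array([171.3, 120.2]), 7.4, 237)
hub (array([663.1, 368. ]), array([36.5, 33.7]), 1.8, 119) [0.6631 0.3678 0.0476]
grip [0.6022 0.3653 0.0675] (array([602.5, 365.4]), array([22.3, 22.2]), 44.4, 48)
scene
deck (array([ 505.7, -107.1]), array
[... 305 characters left out ...]
6592 -0.0414] [ 0.6589 -0.0425  0.0593] sq (array([659.2, -42.3]), array([48.8, 53.9]), 72.0, 380)
jar lid [ 0.6483 -0.1369] [ 0.6492 -0.1373  0.0594] sq (array([ 648.6, -137.1]), array([47.9, 52.4]), 61.0, 409)
jar lid [ 0.622  -0.2414] [ 0.6226 -0.2414  0.0594] sq (array([ 622.9, -240. ]), array([49.5, 51.6]), 10.0, 443)
shaft top [0.6206 0.1247 0.0756] (array([618.4, 127.4]), array([22. , 23.5]), 0.8, 84) collar (array([620.2, 126. ]), array([58.6, 61. ]), 6.1, 252)
tray (array([620.1, 370.6]), array([173.1, 125.6]), 7.5, 389)
hub (array([664.9, 367.3]), array([38.2, 42.6]), 2.1, 160) [0.6657 0.3641 0.0454]
grip [0.6071 0.3613 0.0663] (array([605. , 363.2]), array([22.6, 27.2]), 68.6, 61)
```

Emit:
play_rows --motion '[[[91.8,35,40,20,8],[91.8,35,40,20,8],[91.8,35,40,20,8],[91.8,35,40,20,8],[91.8,35,40,20,8],[91.8,35,40,10,8],[91.8,35,40,0,8],[91.8,35,40,0,8],[91.8,35,40,0,8],[91.8,30,40,0,4],[91.8,0,0,0,0],[91.8,0,0,0,0]]]'

```text
time_s: 2.5
position: [0.5309, -0.2456, 0.3321]
tcp_rot: [0.672, 0.74, 0.0, 0.0]
wrist_force: [-0.5, -0.3, -0.0]
opening: 0.0918
gripper_force: 0.0
```

```bash
cat >> h.py <<'E'
def sel(im,d,P,x0,x1,y0,y1,z0,z1,f=None):
    m=(d>0)&(P[...,0]>x0)&(P[...,0]<x1)&(P[...,1]>y0)&(P[...,1]<y1)&(P[...,2]>z0)&(P[...,2]<z1)
    if f is not None: m&=f(im.astype(int))
    return P[m]
def rect(Q):
    if len(Q)<4: return None
    (c,s,a)=cv2.minAreaRect((Q[:,:2]*1000).astype(np.float32)); return np.round(c,1),np.round(s,1),round(a,1),len(Q)
bright=lambda i:i.max(2)>60
def jars(D,cs,w=.04):
    for c in cs:
        a=(c[0]-w,c[0]+w,c[1]-w,c[1]+w)
        L=sel(*D,*a,.055,.068); S=sel(*D,*a,.042,.068)
        if len(L)>9: print("jar lid",((L.min(0)+L.max(0))/2*1000).round(1),len(L),"sq",rect(S))
def pose():
    o=get_obs(); q=o["tcp_rot"]; return o["position"].round(4), round(np.degrees(2*np.arctan2(q[1],q[0]))-90,2), o["opening"],o["gripper_force"],o["wrist_force"].round(1),o["time_s"]
E
python3 - <<'E'
from h import *
print(pose())
D=cloud("wrist"); save("w1.png",D[0]); np.savez("pics/w1.npz",im=D[0],d=D[1],P=D[2])
jars(D,[(.512,-.348),(.657,-.04),(.647,-.135),(.621,-.24)])
print(rect(sel(*D,.42,.58,-.23,-.02,.003,.013,bright)))
c=camera_params("wrist"); print(c["R"].round(2),(-c["R"].T@c["t"]).round(3))
E
```

```text
(array([ 0.5309, -0.2456,  0.3321]), np.float64(5.51), 0.09175569599083191, 0.0, array([-0.5, -0.3, -0. ]), 2.5)
jar lid [ 511.2 -347.3   59.3] 637 sq (array([ 511.2, -347.7]), array([47.5, 48. ]), 81.2, 1104)
jar lid [656.  -40.9  59.2] 1094 sq (array([656.1, -41.2]), array([48.4, 48.4]), 73.6, 1880)
jar lid [ 646.  -135.6   59.2] 899 sq (array([ 646.4, -135.7]), array([48.2, 48.6]), 59.5, 1549)
jar lid [ 619.6 -239.6   59.1] 741 sq (array([ 619.5, -239.5]), array([48.1, 48.2]), 11.9, 1302)
(array([ 505.3, -115.4]), array([102.2, 200.4]), 5.4, 11618)
[[ 1.    0.09 -0.  ]
 [ 0.09 -0.97  0.25]
 [ 0.02 -0.24 -0.97]] [ 0.524 -0.182  0.483]
```

View pics/w1.png

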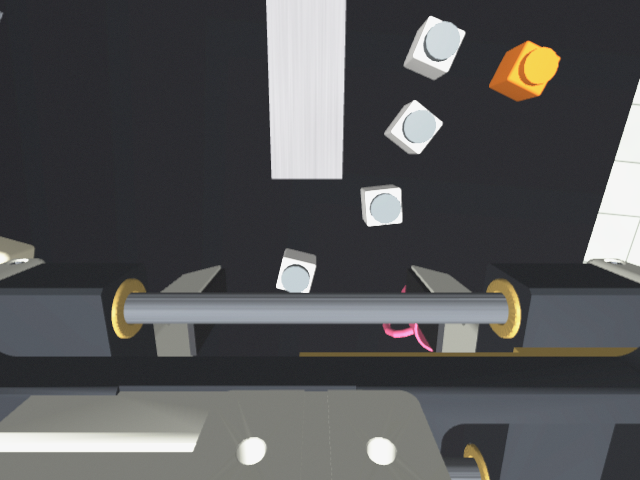

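The wrist view shows jars at (440,45), (415,125), (383,205) and (295,272), with the deck end at row 178. The wrist measurements agree with the mean of the other two cameras. I'll fetch the jar at (656,-41) first.

Emit:
play_rows --motion '[[[91.8,21,34,-30,-3.7],[91.8,21,34,-30,-3.7],[91.8,21,34,-30,-3.7],[91.8,21,34,-30,-3.7],[91.8,21,34,-30,-3.7],[91.8,20,34,-30,-3.5],[91.8,0,0,0,0],[91.8,0,0,0,0],[91.8,0,0,0,0]]]' --newtons 25

```text
time_s: 3.45
position: [0.6551, -0.0468, 0.1524]
tcp_rot: [0.803, 0.595, -0.0, 0.001]
wrist_force: [-0.1, -0.6, 0.1]
opening: 0.092
gripper_force: 0.0
```

Run:
```python
from h import *
print(pose())
D=cloud("wrist")
jars(D,[(.657,-.04)])
print(rect(sel(*D,.3,.58,-.24,-.02,.003,.013,bright)))
```

```text
(array([ 0.6551, -0.0468,  0.1524]), np.float64(-16.91), 0.09200379126981066, 0.0, array([-0.1, -0.6,  0.1]), 3.45)
jar lid [656.9 -40.6  58.9] 2101 sq (array([656.8, -40.8]), array([48.2, 48.2]), 74.0, 3537)
(array([505.8, -89.6]), array([ 94.6, 148.4]), 5.4, 4228)
```

Emit:
play_rows --motion '[[[91.8,1.7,6,-40,0.6],[91.8,0,0,-40,0],[91.8,0,0,-33,0],[91.8,0,0,-20,0],[91.8,0,0,0,0],[40,0,0,0,0],[40,0,0,0,0],[40,0,0,0,0],[40,0,0,0,0],[40,0,0,20,0],[40,0,0,20,0],[40,0,0,0,0]]]' --newtons 25

```text
time_s: 4.7
position: [0.66, -0.037, 0.0641]
tcp_rot: [0.799, 0.601, 0.003, 0.002]
wrist_force: [-0.3, -0.0, 1.7]
opening: 0.0419
gripper_force: 0.6
```

Run:
```python
from h import *
print(pose())
D=cloud("wrist"); save("w2.png",D[0])
jars(D,[(.657,-.04)],.06)
```

```text
(array([ 0.66  , -0.037 ,  0.0641]), np.float64(-16.1), 0.04193432543234206, 0.58135025203228, array([-0.3, -0. ,  1.7]), 4.7)
jar lid [662.1 -38.4  61.5] 2873 sq (array([658. , -40.6]), array([47.7, 72.3]), 74.1, 5111)
```

View pics/w2.png

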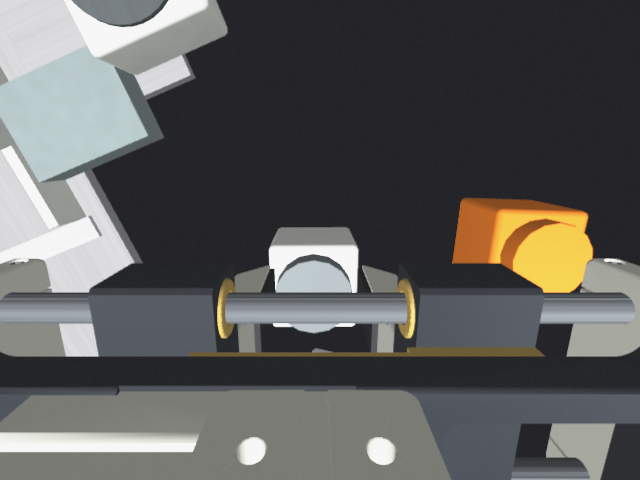

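Emit:
play_rows --motion '[[[91.8,0,0,0,0],[91.8,0,0,0,0],[91.8,0,0,0,0],[91.8,0,0,0,0],[91.8,0,0,0,0],[91.8,0,0,0,0]]]'

```text
time_s: 5.35
position: [0.6567, -0.0374, 0.0588]
tcp_rot: [0.799, 0.601, -0.0, -0.0]
wrist_force: [0.3, 0.7, -0.3]
opening: 0.0843
gripper_force: 0.0
```

Run:
```python
from h import *
print(pose())
D=cloud("wrist")
jars(D,[(.657,-.04)],.045)
```

```text
(array([ 0.6567, -0.0374,  0.0588]), np.float64(-16.1), 0.08433990199477268, 0.0, array([ 0.3,  0.7, -0.3]), 5.35)
jar lid [657.  -36.8  61.5] 3103 sq (array([653.3, -39.3]), array([47.9, 94. ]), 73.6, 5850)
```

Emit:
play_rows --motion '[[[91.8,0,-2,-20,0],[80,0,0,-20,0],[40,0,0,0,0],[40,0,0,0,0],[40,0,0,0,0],[40,0,0,0,0],[40,0,0,0,0],[40,0,0,0,0],[40,0,0,0,0],[40,0,0,0,0],[40,0,0,0,0]]]' --newtons 25

```text
time_s: 6.5
position: [0.6574, -0.0395, 0.0197]
tcp_rot: [0.799, 0.601, 0.001, 0.0]
wrist_force: [-0.2, -0.5, 5.9]
opening: 0.0481
gripper_force: 25.0
```

Emit:
play_rows --motion '[[[40,0,0,25,0],[40,0,0,25,0],[40,-32,1.5,0,4.3],[40,-32,1.5,0,4.3],[40,-32,1.5,0,4.3],[40,-32,1.5,0,4.3],[40,-32,1.5,0,4.3],[40,0,0,-15,0],[40,0,0,0,0],[40,0,0,0,0]]]'

```text
time_s: 7.5
position: [0.4974, -0.032, 0.0538]
tcp_rot: [0.673, 0.739, 0.0, -0.0]
wrist_force: [0.2, 0.8, -1.0]
opening: 0.0483
gripper_force: 25.0
```

Run:
```python
from h import *
print(pose())
D=cloud("wrist")
L=sel(*D,.46,.53,-.07,.01,.07,.12,lambda i:(i.min(2)>90)&(i.max(2)-i.min(2)<60)); print(rect(L),np.median(L[:,2]) if len(L) else 0)
np.savez("pics/w3.npz",im=D[0],d=D[1],P=D[2])
```

```text
(array([ 0.4974, -0.032 ,  0.0538]), np.float64(5.35), 0.048315196572646435, 24.999675750732422, array([ 0.2,  0.8, -1. ]), 7.5)
(array([495.8, -28.4]), array([70.1, 38.8]), 6.0, 8014) 0.09328842278661983
```

Emit:
play_rows --motion '[[[40,0,0,-15,0],[40,0,0,-10.5,0],[40,0,0,0,0],[70,0,0,0,0],[70,0,0,0,0],[70,0,0,0,0],[80,0,0,20,0],[91.8,0,0,40,0],[91.8,0,0,40,0],[91.8,0,-10,30,0]]]'

```text
time_s: 8.55
position: [0.4973, -0.0404, 0.1609]
tcp_rot: [0.672, 0.741, 0.001, 0.001]
wrist_force: [0.4, -0.4, 0.6]
opening: 0.0911
gripper_force: 0.0
```

Emit:
play_rows --motion '[[[91.8,30,-18.5,0,-7.2],[91.8,30,-18.5,0,-7.2],[91.8,30,-18.5,0,-7.2],[91.8,30,-18.5,0,-7.2],[91.8,29,-19.5,0,-7.2],[91.8,0,0,0,0],[91.8,0,0,0,0],[91.8,0,0,0,0]]]'

```text
time_s: 9.35
position: [0.6448, -0.1343, 0.1583]
tcp_rot: [0.868, 0.496, -0.0, -0.001]
wrist_force: [0.1, 0.6, 0.1]
opening: 0.0919
gripper_force: 0.0
```

Run:
```python
from h import *
print(pose())
D=cloud("wrist")
jars(D,[(.646,-.136)])
D=cloud("top")
J=[(.497,-.03),(.646,-.136),(.62,-.24),(.511,-.347)]
L=sel(*D,.45,.55,-.08,.02,.063,.076); print(rect(L))
jars(D,J[1:])
```

```text
(array([ 0.6448, -0.1343,  0.1583]), np.float64(-30.47), 0.09194405290337557, 0.0, array([0.1, 0.6, 0.1]), 9.35)
jar lid [ 647.1 -135.6   59. ] 1985 sq (array([ 647.2, -135.4]), array([47.5, 48.2]), 59.7, 3325)
(array([493.6, -30.9]), array([37.3, 35.7]), 85.0, 118)
```

Emit:
play_rows --motion '[[[91.8,2.3,-1.2,-45,0],[91.8,0,0,-45,0],[85,0,0,-30,0],[80,0,0,-18.6,0],[40,0,0,0,0],[40,0,0,0,0],[40,0,0,0,0],[40,0,0,0,0],[40,0,0,0,0],[40,0,0,0,0],[40,0,0,0,0],[40,0,0,0,0]]]' --newtons 25

```text
time_s: 10.65
position: [0.6491, -0.1368, 0.0217]
tcp_rot: [0.869, 0.495, 0.001, 0.001]
wrist_force: [-1.1, -0.2, 7.4]
opening: 0.0479
gripper_force: 25.0
```

Emit:
play_rows --motion '[[[40,0,0,25,0],[40,0,0,25,0],[40,-30,6,0,7.2],[40,-30,12,0,7.2],[40,-30,12,0,7.2],[40,-30,12,0,7.2],[40,-27,12,0,7.1],[40,0,0,-15,0],[40,0,0,0,0],[40,0,0,0,0]]]'

```text
time_s: 11.65
position: [0.502, -0.0833, 0.055]
tcp_rot: [0.674, 0.738, 0.0, 0.0]
wrist_force: [0.1, 0.2, -1.3]
opening: 0.0477
gripper_force: 25.0
```

Emit:
play_rows --motion '[[[40,0,0,-15,0],[40,0,0,-10.5,0],[40,0,0,0,0],[70,0,0,0,0],[70,0,0,0,0],[70,0,0,0,0],[80,0,0,20,0],[91.8,0,0,40,0],[91.8,10,-20,40,0],[91.8,30,-30,10,0]]]'

```text
time_s: 12.65
position: [0.542, -0.1312, 0.1438]
tcp_rot: [0.672, 0.741, 0.001, 0.002]
wrist_force: [2.2, 0.6, 0.4]
opening: 0.0912
gripper_force: 0.0
```

Emit:
play_rows --motion '[[[91.8,30,-45,0,2],[91.8,40,-45,0,2],[91.8,5,-15,0,2],[91.8,0,0,0,0],[91.8,0,0,0,0],[91.8,0,0,0,0]]]'

```text
time_s: 13.25
position: [0.6064, -0.2244, 0.1394]
tcp_rot: [0.633, 0.774, 0.0, -0.001]
wrist_force: [0.6, 0.4, -0.4]
opening: 0.0921
gripper_force: 0.0
```

Run:
```python
from h import *
print(pose())
D=cloud("wrist")
jars(D,[(.62,-.24)])
for c in [(.497,-.032),(.502,-.083)]:
    S=sel(*D,c[0]-.035,c[0]+.035,c[1]-.026,c[1]+.026,.05,.08); print(rect(S))
D=cloud("top"); 
for c in [(.495,-.031),(.5,-.082)]:
    print(rect(sel(*D,c[0]-.03,c[0]+.03,c[1]-.024,c[1]+.024,.063,.076)))
```

```text
(array([ 0.6064, -0.2244,  0.1394]), np.float64(11.41), 0.09209489515293895, 0.0, array([ 0.6,  0.4, -0.4]), 13.25)
jar lid [ 620.1 -238.8   58.9] 2123 sq (array([ 619.9, -238.7]), array([48.2, 46. ]), 11.6, 3553)
None
(array([502.2, -94.3]), array([48.3, 27.2]), 7.7, 3345)
(array([494.1, -30.7]), array([37.9, 36. ]), 89.7, 115)
(array([499.2, -81. ]), array([39.1, 38.8]), 27.4, 120)
```

Emit:
play_rows --motion '[[[91.8,13.6,-14.4,-20,0.3],[91.8,0,0,-40,0],[85,0,0,-40,0],[80,0,0,-19,0],[40,0,0,0,0],[40,0,0,0,0],[40,0,0,0,0],[40,0,0,0,0],[40,0,0,0,0],[40,0,0,0,0],[40,0,0,0,0],[40,0,0,0,0]]]' --newtons 25

```text
time_s: 14.55
position: [0.6217, -0.2415, 0.0223]
tcp_rot: [0.632, 0.775, 0.0, 0.001]
wrist_force: [-0.2, 0.7, 6.3]
opening: 0.0479
gripper_force: 25.0
```

Emit:
play_rows --motion '[[[40,0,0,25,0],[40,0,0,25,0],[40,-23,21,0,-1.3],[40,-23,21,0,-1.3],[40,-23,21,0,-1.3],[40,-23,21,0,-1.3],[40,-23,21,0,-1.2],[40,0,0,-15,0],[40,0,0,0,0],[40,0,0,0,0]]]'

```text
time_s: 15.55
position: [0.5062, -0.1369, 0.0554]
tcp_rot: [0.675, 0.738, -0.0, 0.0]
wrist_force: [-0.1, -0.3, -0.4]
opening: 0.048
gripper_force: 25.0
```

Then on to jar A at (511,-347.5), tool y at -9.

Emit:
play_rows --motion '[[[40,0,0,-15,0],[40,0,0,-10.5,0],[40,0,0,0,0],[70,0,0,0,0],[70,0,0,0,0],[70,0,0,0,0],[80,0,0,20,0],[91.8,0,0,40,0],[91.8,0,-20,40,0],[91.8,0,-40,0,0]]]'

```text
time_s: 16.55
position: [0.5101, -0.1934, 0.1357]
tcp_rot: [0.672, 0.741, 0.002, 0.004]
wrist_force: [1.5, -0.3, 0.1]
opening: 0.0914
gripper_force: 0.0
```

Emit:
play_rows --motion '[[[91.8,0,-40,0,-3.5],[91.8,0,-40,0,-3.5],[91.8,2,-35,0,-3.5],[91.8,2,-30,0,-3.5],[91.8,0,0,0,0],[91.8,0,0,0,0],[91.8,0,0,0,0]]]'

```text
time_s: 17.25
position: [0.5098, -0.3394, 0.13]
tcp_rot: [0.759, 0.652, 0.0, -0.0]
wrist_force: [-0.0, 0.6, 0.2]
opening: 0.0917
gripper_force: 0.0
```

Run:
```python
from h import *
print(pose())
D=cloud("wrist")
jars(D,[(.511,-.347)])
D=cloud("top"); 
for c in [(.495,-.031),(.5,-.082),(.504,-.133)]:
    print(rect(sel(*D,c[0]-.03,c[0]+.03,c[1]-.024,c[1]+.024,.063,.076)))
```

```text
(array([ 0.5098, -0.3394,  0.13  ]), np.float64(-8.67), 0.0916963578024555, 0.0, array([-0. ,  0.6,  0.2]), 17.25)
jar lid [ 511.7 -348.5   59.1] 2420 sq (array([ 511.8, -348.1]), array([47.3, 48. ]), 81.3, 4009)
(array([494.1, -31. ]), array([38. , 35.4]), 89.5, 116)
(array([499.1, -80.4]), array([41.3, 36. ]), 81.6, 105)
(array([ 503.1, -133.2]), array([35.5, 38.2]), 87.0, 118)
```

Emit:
play_rows --motion '[[[91.8,2,-8.8,-20,0],[91.8,0,0,-40,0],[85,0,0,-35,0],[80,0,0,-15,0],[40,0,0,0,0],[40,0,0,0,0],[40,0,0,0,0],[40,0,0,0,0],[40,0,0,0,0],[40,0,0,0,0],[40,0,0,0,0],[40,0,0,0,0]]]' --newtons 25

```text
time_s: 18.55
position: [0.5125, -0.3506, 0.0215]
tcp_rot: [0.759, 0.651, 0.0, 0.001]
wrist_force: [-1.5, 0.3, 6.4]
opening: 0.0478
gripper_force: 25.0
```

Emit:
play_rows --motion '[[[40,0,0,25,0],[40,0,0,25,0],[40,0,32,0,3.5],[40,0,32,0,3.5],[40,0,32,0,3.5],[40,0,32,0,3.6],[40,-0.8,34,0,0],[40,0,0,-15,0],[40,0,0,0,0],[40,0,0,0,0]]]'

```text
time_s: 19.55
position: [0.5103, -0.189, 0.0546]
tcp_rot: [0.674, 0.739, -0.001, -0.0]
wrist_force: [0.3, -0.4, -0.4]
opening: 0.0478
gripper_force: 25.0
```

Emit:
play_rows --motion '[[[40,0,0,-15,0],[40,0,0,-10.2,0],[40,0,0,0,0],[70,0,0,0,0],[70,0,0,0,0],[70,0,0,0,0],[80,0,0,20,0],[80,0,0,40,0],[50,0,-30,50,0],[0,0,-40,50,0],[0,0,-40,40,0],[0,0,0,0,0]]]'

```text
time_s: 20.75
position: [0.5128, -0.2879, 0.2121]
tcp_rot: [0.677, 0.736, -0.0, 0.005]
wrist_force: [0.6, -0.6, -0.9]
opening: 0.0523
gripper_force: 0.0
```

Run:
```python
from h import *
print(pose())
for n in ("wrist","top"):
    D=cloud(n); save("row_"+n+".png",D[0]); b=(0,0) if n=="wrist" else (-.002,.001)
    for c in [(.497,-.032),(.502,-.083),(.506,-.134),(.511,-.186)]:
        c=(c[0]+b[0],c[1]+b[1])
        print(n,rect(sel(*D,c[0]-.03,c[0]+.03,c[1]-.0245,c[1]+.0245,.063,.076)),rect(sel(*D,c[0]-.035,c[0]+.035,c[1]-.035,c[1]+.035,.052,.076)) )
    print(rect(sel(*D,.42,.58,-.24,.02,.003,.013,bright)))
```

```text
(array([ 0.5128, -0.2879,  0.2121]), np.float64(4.82), 0.05228835726590271, 0.0, array([ 0.6, -0.6, -0.9]), 20.75)
wrist None None
wrist None (array([ 502.8, -111.2]), array([47.5, 17.6]), 5.3, 907)
wrist (array([ 504.6, -128.6]), array([38.1, 39.3]), 89.4, 2251) (array([ 505.4, -136.4]), array([48.6, 68.7]), 4.7, 4162)
wrist (array([ 509.2, -187.1]), array([38.9, 38.8]), 60.8, 1862) (array([ 508.6, -180.1]), array([48. , 61.8]), 5.0, 3292)
(array([ 507.9, -150. ]), array([100.7, 132.3]), 5.8, 7268)
top (array([493.5, -31.6]), array([39.9, 38.2]), 44.1, 117) (array([495. , -37.5]), array([48.4, 59.6]), 5.3, 264)
top (array([499.1, -78.2]), array([37.5, 36.5]), 89.0, 109) (array([499.2, -83. ]), array([47.6, 71.2]), 5.5, 309)
top (array([ 503. , -126.5]), array([35.8, 37.9]), 81.7, 110) (array([ 504. , -133.1]), array([47.8, 72. ]), 5.2, 257)
top (array([ 507.4, -185.9]), array([37.9, 37.7]), 22.5, 117) (array([ 507.6, -179.1]), array([48. , 59.4]), 3.5, 212)
(array([491.6, -96.1]), array([125.1, 242.3]), 4.7, 1004)
```

View pics/row_wrist.png

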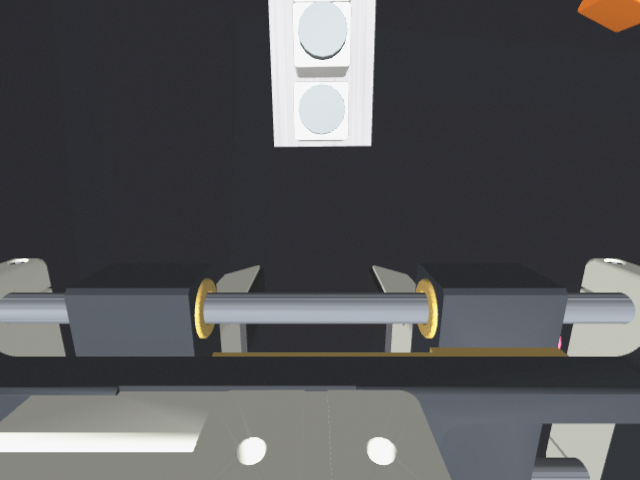

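The row stands on the deck, with the two visible jars at (322,30) and (322,110), well centred. Next I'll close the fingers and get down behind the row.

Emit:
play_rows --motion '[[[0,5,15,-40,0],[0,0,15,-40,0],[0,0,0,-40,0],[0,0,0,-30,0],[0,0,0,-20,0],[0,0,0,0,0],[0,0,0,0,0],[0,0,0,0,0]]]' --newtons 40

```text
time_s: 21.65
position: [0.5167, -0.2495, 0.038]
tcp_rot: [0.673, 0.739, 0.0, 0.001]
wrist_force: [-0.3, 0.1, 0.6]
opening: 0.0005
gripper_force: 0.0
```

Emit:
play_rows --motion '[[[0,-1,10,-5,0],[0,-1,10,0,0],[0,-1,10,0,0],[0,-1.4,15,0,0],[0,-1.4,15,0,0],[0,-1.4,15,0,0],[0,-1.4,15,0,0],[0,-1.4,15,0,0],[0,-1.4,15,0,0],[0,-1.4,15,0,0]]]'

```text
time_s: 22.65
position: [0.5032, -0.1148, 0.0324]
tcp_rot: [0.674, 0.739, -0.0, 0.001]
wrist_force: [1.3, -6.0, 2.9]
opening: 0.0002
gripper_force: 2.8
```

Run:
```python
from h import *
print(pose())
D=cloud("top"); save("push_top.png",cv2.resize(D[0][180:340,200:480],None,fx=2.5,fy=2.5))
D=cloud("scene"); save("push_sc.png",cv2.resize(D[0][150:350,180:460],None,fx=2.5,fy=2.5))
```

```text
(array([ 0.5032, -0.1148,  0.0324]), np.float64(5.28), 0.00020143187451519275, 2.7734291553497314, array([ 1.3, -6. ,  2.9]), 22.65)
```

View pics/push_sc.png

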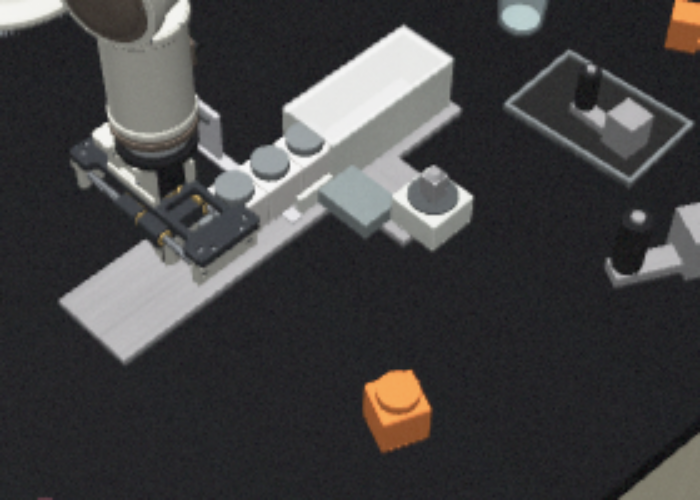

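The row is moving as one block into the throat, straight, with the leading lids at (303,138) and (268,162).

Emit:
play_rows --motion '[[[0,-1.4,15,0,0],[0,-1.4,15,0,0],[0,-1.4,15,0,0],[0,-1.4,15,0,0],[0,-1.4,15,0,0],[0,-1.4,15,0,0],[0,-1.4,15,0,0],[0,-1.4,15,0,0],[0,-1,10,0,0],[0,-1,8,0,0],[0,0,4,0,0],[0,0,0,0,0]]]'

```text
time_s: 23.95
position: [0.4895, 0.0274, 0.0319]
tcp_rot: [0.673, 0.739, -0.0, -0.0]
wrist_force: [0.1, -0.9, 1.8]
opening: 0.0002
gripper_force: 0.7
```

Emit:
play_rows --motion '[[[0,2,-25,0,0],[0,3,-30,20,0],[0,2,-30,40,0],[0,0,-30,40,0],[0,0,-10,40,0],[60,0,0,40,0],[60,0,0,40,0],[60,0,0,0,0],[60,0,0,0,0]]]'

```text
time_s: 24.85
position: [0.4971, -0.0979, 0.2523]
tcp_rot: [0.674, 0.739, 0.0, 0.001]
wrist_force: [0.3, -0.3, -0.5]
opening: 0.028
gripper_force: 0.0
```

Run:
```python
from h import *
print(pose())
D=cloud("wrist"); save("in_w.png",D[0]); np.savez("pics/in_w.npz",im=D[0],d=D[1],P=D[2])
M=np.array([491.7,25.7]);xd=np.array([-.0941,.9956]);yd=np.array([-.9956,-.0941])
P=(D[2][...,:2]*1000-M); C=np.stack([P@xd,P@yd,D[2][...,2]*1000],-1)
m=(D[1]>0)&(abs(C[...,1])<45)&(C[...,0]>-30)&(C[...,0]<215)
for z0,z1 in((52,60),(63,73),(74,84)):
    Q=C[m&(C[...,2]>z0)&(C[...,2]<z1)]
    if len(Q): print(z0,len(Q),np.percentile(Q,[1,50,99],axis=0).round(1).tolist())
Q=C[m&(C[...,2]>63)&(C[...,2]<73)&(C[...,0]<60)&(abs(C[...,1])<30)]; print(Q[:,0].min() if len(Q) else 0, rect(Q/1000))
```

```text
(array([ 0.4971, -0.0979,  0.2523]), np.float64(5.3), 0.027956431752118118, 0.0, array([ 0.3, -0.3, -0.5]), 24.85)
52 918 [[13.5, -33.2, 52.6], [22.2, 4.1, 56.5], [52.2, 33.9, 59.3]]
63 1472 [[18.3, -33.0, 64.1], [35.2, 2.4, 68.8], [48.3, 33.8, 71.0]]
74 2750 [[46.1, -35.9, 76.9], [57.4, 0.4, 79.9], [69.2, 36.7, 81.8]]
17.516333392356614 (array([33.1,  2.4]), array([38.4, 31.2]), 89.1, 1415)
```

View pics/in_w.png

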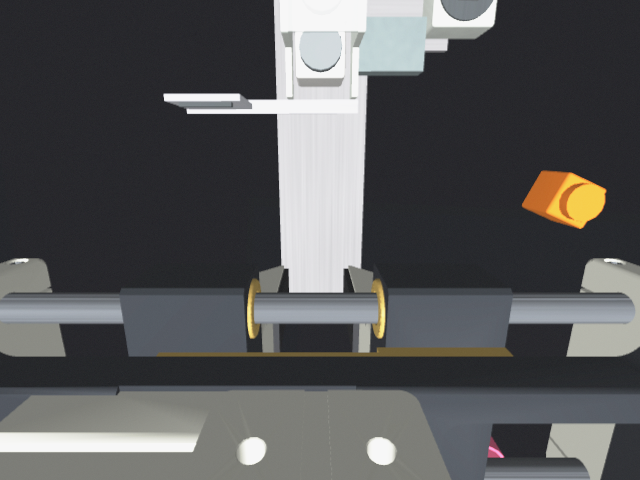

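The last jar's lid at (320,48) stands in the throat, fully inside with its centre about 36 mm past the mouth. Next I'll look closely at the shaft and then the crank.

Emit:
play_rows --motion '[[[91.8,30,30,8,0],[91.8,30,30,0,0],[91.8,30,30,0,0],[91.8,30,20,0,0],[91.8,0,0,0,0],[91.8,0,0,0,0],[91.8,0,0,0,0]]]'

```text
time_s: 25.6
position: [0.6154, 0.011, 0.2583]
tcp_rot: [0.674, 0.739, -0.001, -0.001]
wrist_force: [0.8, -0.1, -0.5]
opening: 0.0876
gripper_force: 0.0
```

Run:
```python
from h import *
print(pose())
D=cloud("wrist"); save("sh_w.png",D[0]); np.savez("pics/sh_w.npz",im=D[0],d=D[1],P=D[2])
for z0,z1 in((.046,.055),(.074,.082),(.081,.09)): 
    Q=sel(*D,.57,.67,.08,.18,z0,z1); print(z0,rect(Q),Q.mean(0).round(4) if len(Q) else 0)
```

```text
(array([0.6154, 0.011 , 0.2583]), np.float64(5.29), 0.08758732608399541, 0.0, array([ 0.8, -0.1, -0.5]), 25.6)
0.046 (array([617.1, 128.3]), array([59.6, 58.7]), 5.2, 2937) [0.6168 0.128  0.0494]
0.074 (array([617.3, 128. ]), array([19.7, 20.1]), 5.4, 408) [0.6173 0.1279 0.0791]
0.081 (array([617.4, 127.9]), array([16.4, 16.4]), 38.0, 136) [0.6172 0.1272 0.0829]
```

Emit:
play_rows --motion '[[[91.8,0,40,0,0],[91.8,0,40,0,0],[91.8,0,40,0,0],[91.8,0,40,0,0],[91.8,0,40,0,0],[91.8,10,40,0,0],[91.8,0,30,0,0],[91.8,0,0,0,0],[91.8,0,0,0,0],[91.8,0,0,0,0]]]'

```text
time_s: 26.65
position: [0.6274, 0.2791, 0.2598]
tcp_rot: [0.675, 0.738, -0.001, 0.001]
wrist_force: [-0.5, 0.5, -0.1]
opening: 0.0917
gripper_force: 0.0
```

```bash
python3 - <<'E'
from h import *
print(pose())
D=cloud("wrist"); save("cr_w.png",D[0]); np.savez("pics/cr_w.npz",im=D[0],d=D[1],P=D[2])
g=lambda i:i.max(2)>90
print("hub",rect(sel(*D,.62,.71,.32,.41,.041,.055,g)))
print("grip",rect(sel(*D,.56,.65,.32,.41,.06,.076)))
print("arm",rect(sel(*D,.58,.72,.3,.42,.009,.06)))
print("tray",rect(sel(*D,.5,.75,.28,.46,.006,.013,bright)))
E
python3 - <<'E'
import cv2
a=cv2.imread("pics/sh_w.png");b=cv2.imread("pics/cr_w.png")
import numpy as np
cv2.imwrite("pics/sc.png",cv2.resize(np.vstack([a[:270,:],b[:270,:]]),None,fx=1,fy=1))
E
```

```text
(array([0.6274, 0.2791, 0.2598]), np.float64(5.14), 0.09169179429481797, 0.0, array([-0.5,  0.5, -0.1]), 26.65)
hub (array([664.1, 367. ]), array([35.8, 35.8]), 1.6, 1203)
grip (array([603.9, 365.1]), array([22.8, 22.7]), 5.3, 467)
arm (array([639.6, 364.1]), array([131.4,  95.8]), 7.8, 2477)
tray (array([618.7, 373.5]), array([170.3, 120.3]), 7.7, 2515)
```

View pics/sc.png

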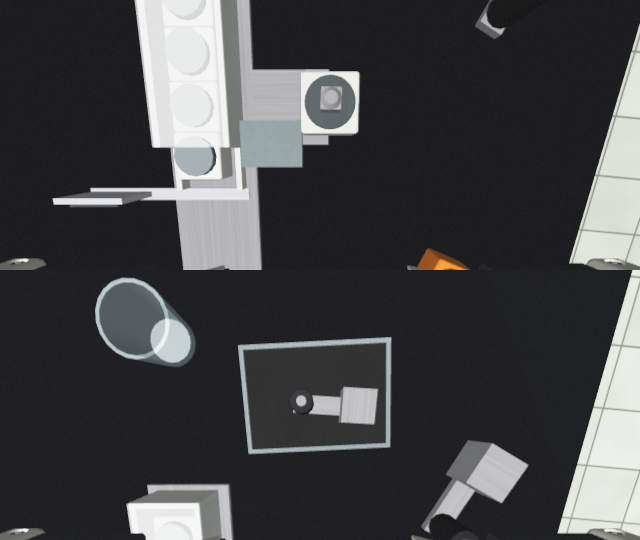

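Top half shows four jars in the chamber and the square shaft end at (330,97). Bottom half shows the small crank in the tray, hub at (360,405) and grip at (302,400).

Emit:
play_rows --motion '[[[70,19,44,-40,-1.7],[46,18.5,44,-40,-1.7],[46,0,0,-40,0],[46,0,0,-30,0],[46,0,0,0,0],[46,0,0,0,0],[46,0,0,0,0],[46,0,0,0,0]]]' --newtons 15

```text
time_s: 27.5
position: [0.6584, 0.3526, 0.1289]
tcp_rot: [0.696, 0.718, 0.002, 0.001]
wrist_force: [-0.2, 0.0, -0.0]
opening: 0.0463
gripper_force: 0.0
```

Run:
```python
from h import *
print(pose(), get_obs()["joint_pos"].round(2))
D=cloud("wrist")
print("hub",rect(sel(*D,.62,.71,.32,.41,.041,.055,lambda i:i.max(2)>90)))
print("grip",rect(sel(*D,.56,.65,.32,.41,.06,.076)))
save("cr2.png",D[0])
```

```text
(array([0.6584, 0.3526, 0.1289]), np.float64(1.83), 0.046295243356470096, 0.0, array([-0.2,  0. , -0. ]), 27.5) [-0.07  0.88 -0.8   1.35  0.64  1.18 -0.89]
hub (array([664.6, 366.8]), array([35.1, 35.8]), 1.3, 2408)
grip (array([604.7, 365.2]), array([22.9, 23.1]), 78.1, 1049)
```

View pics/cr2.png

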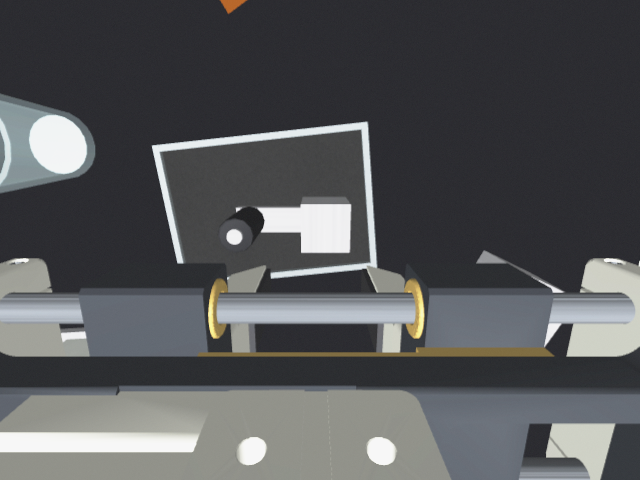

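The crank is clear to grasp, hub at (326,225) and grip at (235,237), and the fingers straddle the hub in x.

Emit:
play_rows --motion '[[[46,7,14.3,-20,0],[46,0,0,0,0],[46,0,0,-35,0],[46,0,0,-30,0],[46,0,0,-17.5,0],[46,0,0,0,0],[30,0,0,0,0],[30,0,0,0,0],[30,0,0,0,0],[30,0,0,0,0]]]' --newtons 15

```text
time_s: 28.55
position: [0.6645, 0.3669, 0.0244]
tcp_rot: [0.695, 0.719, 0.001, 0.0]
wrist_force: [0.5, -0.5, 4.5]
opening: 0.0354
gripper_force: 15.0
```

Emit:
play_rows --motion '[[[46,0,0,0,0],[46,0,0,0,0],[46,0,0,0,0],[46,0,0,35,0],[46,0,-7,35,0],[46,0,-7,35,0],[46,0,0,0,0],[46,0,0,0,0],[46,0,0,0,0],[46,0,0,0,0]]]'

```text
time_s: 29.55
position: [0.6629, 0.3523, 0.1264]
tcp_rot: [0.695, 0.719, -0.001, -0.0]
wrist_force: [-0.0, 0.6, 0.5]
opening: 0.0457
gripper_force: 0.0
```

Run:
```python
from h import *
print(pose())
D=cloud("wrist")
print("hub",rect(sel(*D,.62,.71,.32,.41,.041,.055,lambda i:i.max(2)>90)))
print("grip",rect(sel(*D,.56,.65,.32,.41,.06,.076)))
```

```text
(array([0.6629, 0.3523, 0.1264]), np.float64(1.93), 0.04573403058962775, 0.0, array([-0. ,  0.6,  0.5]), 29.55)
hub (array([663.7, 366.7]), array([35.5, 35.7]), 1.8, 2499)
grip (array([604.2, 364.8]), array([23.1, 23.4]), 16.3, 1081)
```

Emit:
play_rows --motion '[[[46,0.6,14.5,-20,0],[46,0,0,-35,0],[46,0,0,-30,0],[46,0,0,-16,0],[46,0,0,0,0],[30,0,0,0,0],[30,0,0,0,0],[30,0,0,0,0],[30,0,0,0,0],[30,0,0,35,0],[30,0,0,35,0],[30,0,0,35,0]]]' --newtons 40

```text
time_s: 30.8
position: [0.664, 0.3667, 0.1328]
tcp_rot: [0.695, 0.719, -0.001, -0.0]
wrist_force: [0.6, 0.2, -2.3]
opening: 0.0353
gripper_force: 40.0
```

Run:
```python
from h import *
print(pose())
```

```text
(array([0.664 , 0.3667, 0.1328]), np.float64(1.9), 0.03534962906453308, 39.9975460767746, array([ 0.6,  0.2, -2.3]), 30.8)
```

Emit:
play_rows --motion '[[[30,-7,-36,0,0.6],[30,-8,-40,0,0.6],[30,-8,-40,0,0.6],[30,-8,-41,0,0.6],[30,-8,-41,0,0.6],[30,-7.8,-40.7,0,0.5],[30,0,0,0,0],[30,0,0,0,0],[30,0,0,0,0],[30,0,0,0,0]]]'

```text
time_s: 31.8
position: [0.6175, 0.1306, 0.1326]
tcp_rot: [0.672, 0.74, 0.001, -0.0]
wrist_force: [0.9, 0.5, -2.8]
opening: 0.0353
gripper_force: 40.0
```

Run:
```python
from h import *
print(pose())
A=np.load("pics/sh_w.npz"); P=A["P"];d=A["d"]
for lo,hi in((.070,.080),(.074,.0795),(.076,.080)):
    m=(d>0)&(abs(P[...,0]-.617)<.02)&(abs(P[...,1]-.128)<.02)&(P[...,2]>lo)&(P[...,2]<hi); print(rect(P[m]))
im=A["im"]; v,u=np.where(m); print(u.min(),u.max(),v.min(),v.max())
save("sq.png",cv2.resize(im[v.min()-25:v.max()+30,u.min()-25:u.max()+25],None,fx=6,fy=6,interpolation=cv2.INTER_CUBIC))
D=cloud("wrist"); save("hold.png",D[0])
```

```text
(array([0.6175, 0.1306, 0.1326]), np.float64(5.54), 0.03530742455929832, 39.997485280036926, array([ 0.9,  0.5, -2.8]), 31.8)
(array([617.3, 128. ]), array([19.7, 20.1]), 5.4, 325)
(array([617.3, 128. ]), array([19.7, 20.1]), 5.4, 268)
(array([617.3, 128. ]), array([19.7, 20.1]), 5.4, 305)
320 341 86 109
```

View pics/sq.png

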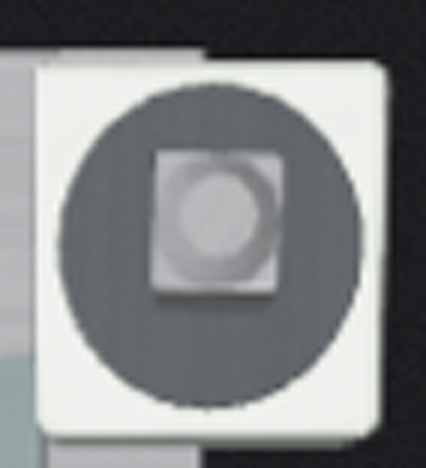

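View pics/hold.png

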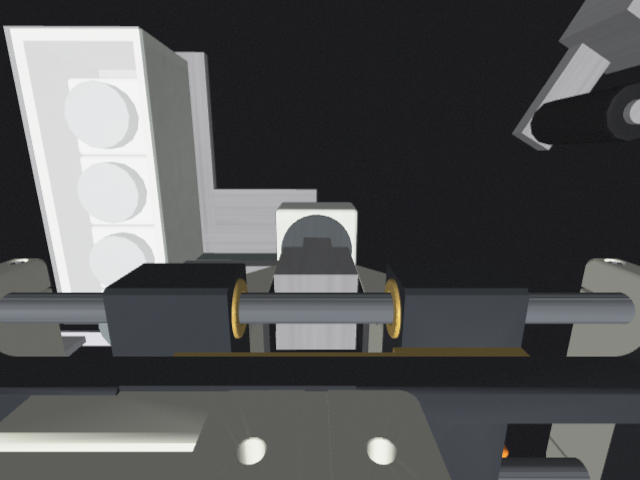

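The square end is aligned with the gearbox, about 5.4° in world, and the held hub sits just above it. I'll correct y, then lower.

Emit:
play_rows --motion '[[[30,-0.2,-2.6,0,-0.1],[30,0,0,-10,0],[30,0,0,-10,0],[30,0,0,0,0],[30,0,0,0,0],[30,0,0,0,0]]]'

```text
time_s: 32.45
position: [0.6176, 0.1261, 0.1123]
tcp_rot: [0.674, 0.739, 0.0, -0.0]
wrist_force: [0.2, -0.4, -2.8]
opening: 0.0354
gripper_force: 40.0
```

Emit:
play_rows --motion '[[[30,-0.2,1.4,0,0],[30,0,0,-5,0],[30,0,0,-5,0],[30,0,0,-4,0],[30,0,0,0,0],[30,0,0,0,0],[30,0,0,0,0]]]'

```text
time_s: 33.15
position: [0.6172, 0.1277, 0.0981]
tcp_rot: [0.674, 0.739, 0.0, -0.0]
wrist_force: [1.1, 2.1, -4.5]
opening: 0.0353
gripper_force: 40.0
```

Run:
```python
from h import *
for i in range(3): print(pose()[:2],pose()[4]); grab_frame("top")
```

```text
(array([0.6172, 0.1277, 0.0981]), np.float64(5.31)) [ 1.1  2.1 -4.5]
(array([0.6172, 0.1277, 0.0982]), np.float64(5.31)) [ 1.6  1.8 -5.6]
(array([0.6172, 0.1277, 0.0983]), np.float64(5.31)) [ 0.5  2.  -5.1]
```

Emit:
play_rows --motion '[[[30,0,0,-5,0],[30,0,0,-5,0],[30,0,0,-5,0],[30,0,0,-5,0],[30,0,0,-4,0],[30,0,0,0,0],[30,0,0,0,0]]]'

```text
time_s: 34.0
position: [0.6173, 0.1278, 0.0739]
tcp_rot: [0.674, 0.739, 0.0, -0.0]
wrist_force: [1.8, 4.8, -5.5]
opening: 0.0349
gripper_force: 40.0
```

Emit:
play_rows --motion '[[[30,0,0,-3,0],[30,0,0,0,0],[46,0,0,0,0],[46,0,0,0,0],[46,0,0,0,0],[46,0,0,10,0],[46,0,0,30,0],[46,0,0,40,0],[46,0,-15,30,0],[46,0,-15,30,0],[46,0,0,0,0],[46,0,0,0,0]]]'

```text
time_s: 35.2
position: [0.6177, 0.0966, 0.2123]
tcp_rot: [0.674, 0.739, 0.0, 0.001]
wrist_force: [-0.8, -0.2, -0.2]
opening: 0.046
gripper_force: 0.0
```

Run:
```python
from h import *
print(pose())
D=cloud("wrist"); save("seat.png",D[0])
Q=sel(*D,.57,.68,.08,.18,.085,.1,lambda i:i.max(2)>90); print("hub",rect(Q),np.median(Q[:,2]))
Q=sel(*D,.51,.6,.07,.18,.107,.122); print("grip",rect(Q),np.median(Q[:,2]) if len(Q) else 0)
```

```text
(array([0.6177, 0.0966, 0.2123]), np.float64(5.22), 0.04601162621266133, 0.0, array([-0.8, -0.2, -0.2]), 35.2)
hub (array([616.4, 127. ]), array([35.6, 35.5]), 5.1, 1899) 0.09372932212668081
grip (array([557.1, 121.6]), array([22.6, 23. ]), 19.2, 783) 0.11484469904686838
```

```bash
python3 -c "
import numpy as np
t=np.radians(185.4-20*np.arange(19));p=60.3*np.c_[np.cos(t),np.sin(t)]
print(np.diff(p.round(1),axis=0).round(1).tolist());print(p[[0,6,12]])"
```

```text
[[1.6, 20.9], [8.8, 19.0], [14.7, 15.0], [18.9, 8.9], [20.8, 2.0], [20.3, -5.3], [17.2, -11.9], [12.2, -17.0], [5.5, -20.2], [-1.6, -20.9], [-8.8, -19.0], [-14.7, -15.0], [-18.9, -8.9], [-20.8, -2.0], [-20.3, 5.3], [-17.2, 11.9], [-12.2, 17.0], [-5.5, 20.2]]
[[-60.03238647  -5.67473129]
 [ 25.10173177  54.82693738]
 [ 34.93065469 -49.15220608]]
```

Emit:
play_rows --motion '[[[36,-30,13,-20,0],[36,-30,13,-10,0],[36,-0.3,-0.4,0,0],[36,0,0,0,0],[36,0,0,0,0],[36,0,0,0,0]]]'

```text
time_s: 35.85
position: [0.5579, 0.1226, 0.1813]
tcp_rot: [0.674, 0.739, 0.0, -0.0]
wrist_force: [-0.2, -0.2, 0.0]
opening: 0.036
gripper_force: 0.0
```

Emit:
play_rows --motion '[[[36,-0.4,-0.4,-30,0],[36,0,0,-30,0],[36,0,0,-20,0],[36,0,0,-10,0],[36,0,0,0,0],[20,0,0,0,0],[20,0,0,0,0],[20,0,0,0,0],[20,0,0,0,0]]]' --newtons 30

```text
time_s: 36.75
position: [0.5574, 0.1228, 0.0924]
tcp_rot: [0.674, 0.739, 0.001, 0.001]
wrist_force: [-0.8, 0.3, 2.1]
opening: 0.0232
gripper_force: 30.0
```

Emit:
play_rows --motion '[[[20,1.6,20.9,0,0],[20,8.8,19.0,0,0],[20,14.7,15.0,0,0],[20,18.9,8.9,0,0],[20,20.8,2.0,0,0],[20,20.3,-5.3,0,0]]]'

```text
time_s: 37.35
position: [0.6405, 0.1856, 0.0922]
tcp_rot: [0.673, 0.74, -0.0, -0.001]
wrist_force: [-5.2, -0.2, 5.0]
opening: 0.0231
gripper_force: 30.0
```

Emit:
play_rows --motion '[[[20,17.2,-11.9,0,0],[20,12.2,-17.0,0,0],[20,5.5,-20.2,0,0],[20,-1.6,-20.9,0,0],[20,-8.8,-19.0,0,0],[20,-14.7,-15.0,0,0],[20,-18.9,-8.9,0,0],[20,-20.8,-2.0,0,0],[20,-20.3,5.3,0,0],[20,-17.2,11.9,0,0],[20,-12.2,17.0,0,0],[20,-5.5,20.2,0,0]]]'

```text
time_s: 38.55
position: [0.5584, 0.1206, 0.0924]
tcp_rot: [0.674, 0.738, 0.001, 0.002]
wrist_force: [7.2, -2.7, 0.3]
opening: 0.0234
gripper_force: 30.0
```

Run:
```python
from h import *
print(pose())
M=np.array([.4917,.0257]);xd=np.array([-.0941,.9956]);yd=np.array([-.9956,-.0941])
for n in("top","scene"):
    D=cloud(n); C=np.stack([(D[2][...,:2]-M)@xd,(D[2][...,:2]-M)@yd,D[2][...,2]],-1)
    Q=C[(D[1]>0)&(C[...,2]>.06)&(C[...,2]<.08)&(C[...,0]>-.018)&(C[...,0]<.004)&(abs(C[...,1])<.17)]
    print(n,len(Q),np.percentile(Q[:,1],[1,50,99]).round(4) if len(Q) else 0)
```

```text
(array([0.5584, 0.1206, 0.0924]), np.float64(5.17), 0.023406394821512185, 30.00775784254074, array([ 7.2, -2.7,  0.3]), 38.55)
top 66 [0.0587 0.0933 0.1271]
scene 137 [0.0532 0.0876 0.1243]
```

One turn moved the shutter by about 22 mm, as it should.

Emit:
play_rows --motion '[[[20,1.6,20.9,0,0],[20,8.8,19.0,0,0],[20,14.7,15.0,0,0],[20,18.9,8.9,0,0],[20,20.8,2.0,0,0],[20,20.3,-5.3,0,0],[20,17.2,-11.9,0,0],[20,12.2,-17.0,0,0],[20,5.5,-20.2,0,0],[20,-1.6,-20.9,0,0],[20,-8.8,-19.0,0,0],[20,-14.7,-15.0,0,0]]]'

```text
time_s: 39.85
position: [0.6532, 0.0804, 0.0925]
tcp_rot: [0.674, 0.739, 0.003, 0.0]
wrist_force: [1.2, 6.6, -0.4]
opening: 0.0234
gripper_force: 30.0
```

Emit:
play_rows --motion '[[[20,-18.9,-8.9,0,0],[20,-20.8,-2.0,0,0],[20,-20.3,5.3,0,0],[20,-17.2,11.9,0,0],[20,-12.2,17.0,0,0],[20,-5.5,20.2,0,0],[20,1.6,20.9,0,0],[20,8.8,19.0,0,0],[20,14.7,15.0,0,0],[20,18.9,8.9,0,0],[20,20.8,2.0,0,0],[20,20.3,-5.3,0,0]]]'

```text
time_s: 41.05
position: [0.6405, 0.1856, 0.0923]
tcp_rot: [0.673, 0.74, -0.0, -0.001]
wrist_force: [-6.2, -0.4, 5.9]
opening: 0.0234
gripper_force: 30.0
```

Emit:
play_rows --motion '[[[20,17.2,-11.9,0,0],[20,12.2,-17.0,0,0],[20,5.5,-20.2,0,0],[20,-1.6,-20.9,0,0],[20,-8.8,-19.0,0,0],[20,-14.7,-15.0,0,0],[20,-18.9,-8.9,0,0],[20,-20.8,-2.0,0,0],[20,-20.3,5.3,0,0],[20,-17.2,11.9,0,0],[20,-12.2,17.0,0,0],[20,-5.5,20.2,0,0]]]'

```text
time_s: 42.25
position: [0.5585, 0.1205, 0.0924]
tcp_rot: [0.675, 0.738, 0.001, 0.002]
wrist_force: [7.4, -4.0, 0.3]
opening: 0.0236
gripper_force: 30.0
```

```bash
cat > shut.py <<'E'
from h import *
print(pose())
M=np.array([.4917,.0257]);xd=np.array([-.0941,.9956]);yd=np.array([-.9956,-.0941])
for n in("top","scene"):
    D=cloud(n); C=np.stack([(D[2][...,:2]-M)@xd,(D[2][...,:2]-M)@yd,D[2][...,2]],-1)
    Q=C[(D[1]>0)&(C[...,2]>.06)&(C[...,2]<.08)&(C[...,0]>-.018)&(C[...,0]<.004)&(abs(C[...,1])<.17)]
    print(n,len(Q),np.percentile(Q[:,1],[1,50,99]).round(4) if len(Q) else 0)
    L=C[(D[1]>0)&(C[...,2]>.063)&(C[...,2]<.073)&(C[...,0]>.008)&(C[...,0]<.044)&(abs(C[...,1])<.028)]
    if len(L): print(" last lid",L.min(0).round(3),L.max(0).round(3))
E
python3 shut.py
```

```text
(array([0.5585, 0.1205, 0.0924]), np.float64(5.16), 0.023647864479657284, 30.00503808259964, array([ 7.4, -4. ,  0.3]), 42.25)
top 60 [0.0248 0.0528 0.0817]
 last lid [ 0.019 -0.017  0.063] [0.044 0.022 0.073]
scene 143 [0.0101 0.0438 0.0812]
 last lid [ 0.015 -0.022  0.063] [0.044 0.028 0.073]
```

Emit:
play_rows --motion '[[[20,1.6,20.9,0,0],[20,8.8,19.0,0,0],[20,14.7,15.0,0,0],[20,18.9,8.9,0,0],[20,20.8,2.0,0,0],[20,20.3,-5.3,0,0],[20,17.2,-11.9,0,0],[20,12.2,-17.0,0,0],[20,5.5,-20.2,0,0],[20,-1.6,-20.9,0,0],[20,-8.8,-19.0,0,0],[20,-14.7,-15.0,0,0]]]'

```text
time_s: 43.55
position: [0.6532, 0.0804, 0.0925]
tcp_rot: [0.674, 0.739, 0.003, 0.0]
wrist_force: [1.4, 6.6, -0.1]
opening: 0.0233
gripper_force: 30.0
```

Emit:
play_rows --motion '[[[20,-18.9,-8.9,0,0],[20,-20.8,-2.0,0,0],[20,-20.3,5.3,0,0],[20,-17.2,11.9,0,0],[20,-12.2,17.0,0,0],[20,-5.5,20.2,0,0],[20,1.6,20.9,0,0],[20,8.8,19.0,0,0],[20,14.7,15.0,0,0],[20,18.9,8.9,0,0],[20,20.8,2.0,0,0],[20,20.3,-5.3,0,0]]]'

```text
time_s: 44.75
position: [0.6405, 0.1855, 0.0923]
tcp_rot: [0.673, 0.74, -0.0, -0.001]
wrist_force: [-6.1, 0.3, 5.3]
opening: 0.0234
gripper_force: 30.0
```

```bash
python3 shut.py
```

```text
(array([0.6405, 0.1855, 0.0923]), np.float64(5.46), 0.023409245798904715, 30.015123188495636, array([-6.1,  0.3,  5.3]), 44.75)
top 65 [-0.014   0.0185  0.0525]
 last lid [ 0.019 -0.016  0.063] [0.044 0.022 0.073]
scene 138 [-0.0195  0.015   0.0482]
 last lid [ 0.017 -0.022  0.063] [0.044 0.02  0.073]
```

Emit:
play_rows --motion '[[[20,17.2,-11.9,0,0],[20,12.2,-17.0,0,0],[20,5.5,-20.2,0,0],[20,-1.6,-20.9,0,0],[20,-8.8,-19.0,0,0],[20,-14.7,-15.0,0,0],[20,-18.9,-8.9,0,0],[20,-20.8,-2.0,0,0],[20,-20.3,5.3,0,0],[20,-17.2,11.9,0,0],[20,-12.2,17.0,0,0]]]'

```text
time_s: 45.95
position: [0.5647, 0.1015, 0.0926]
tcp_rot: [0.674, 0.738, 0.002, 0.002]
wrist_force: [11.6, 0.9, -3.8]
opening: 0.0232
gripper_force: 30.0
```

Emit:
play_rows --motion '[[[20,-3.5,10,0,0],[20,-2,10.2,0,0],[20,0,0,0,0],[20,0,0,0,0]]]'

```text
time_s: 46.35
position: [0.5582, 0.1228, 0.0923]
tcp_rot: [0.674, 0.739, 0.001, 0.001]
wrist_force: [4.6, -0.2, 2.5]
opening: 0.0237
gripper_force: 30.0
```

```bash
python3 shut.py
```

```text
(array([0.5582, 0.1228, 0.0923]), np.float64(5.29), 0.0236520341630646, 30.00520169734955, array([ 4.6, -0.2,  2.5]), 46.35)
top 13 [0.0239 0.031  0.0388]
 last lid [ 0.019 -0.016  0.063] [0.044 0.022 0.072]
scene 145 [-0.0319 -0.0007  0.035 ]
 last lid [ 0.016 -0.021  0.063] [0.044 0.022 0.073]
```

Five turns done, and the shutter centre is in line with the mouth. Next I'll release the handle and go up to the hub.

Emit:
play_rows --motion '[[[36,0,0,0,0],[36,0,0,0,0],[36,0,0,0,0],[36,0,0,20,0],[36,0,0,40,0],[46,20,-10,40,0],[46,20,-10,20,0],[46,20,-10,0,0],[46,0,0,0,0],[46,0,0,0,0],[46,0,0,0,0]]]'

```text
time_s: 47.55
position: [0.6149, 0.0932, 0.2103]
tcp_rot: [0.673, 0.74, -0.001, -0.001]
wrist_force: [-0.1, 0.3, -0.2]
opening: 0.0459
gripper_force: 0.0
```

Run:
```python
from h import *
print(pose())
D=cloud("wrist"); save("shut.png",D[0])
Q=sel(*D,.57,.68,.08,.18,.085,.1,lambda i:i.max(2)>90); print("hub",rect(Q),np.median(Q[:,2]))
Q=sel(*D,.51,.6,.07,.18,.107,.122); print("grip",rect(Q),np.median(Q[:,2]) if len(Q) else 0)
D=cloud("scene"); save("closed.png",cv2.resize(D[0][130:330,220:500],None,fx=2.5,fy=2.5))
```

```text
(array([0.6149, 0.0932, 0.2103]), np.float64(5.38), 0.045868709237306085, 0.0, array([-0.1,  0.3, -0.2]), 47.55)
hub (array([617.2, 128. ]), array([35.3, 35.7]), 6.6, 1919) 0.09378144196728527
grip (array([558. , 121.2]), array([23.1, 22.8]), 48.8, 808) 0.11475663903452231
```

View pics/closed.png

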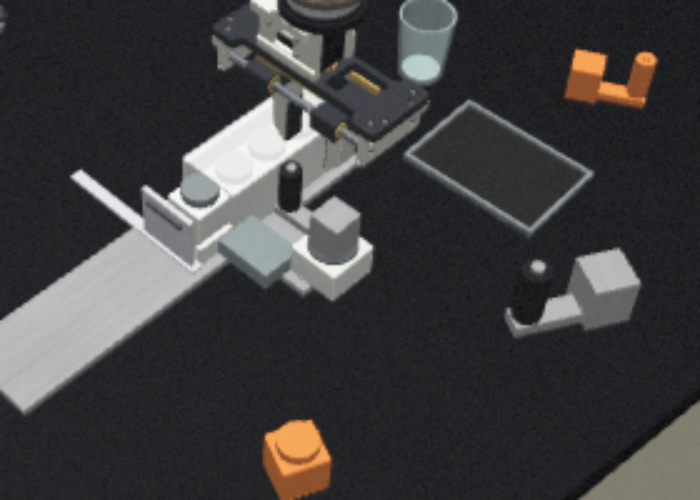

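The shutter plate at (170,225) stands across the mouth with the jars behind it. Next I'll take the crank off.

Emit:
play_rows --motion '[[[46,2.3,34.8,-20,1.1],[46,0,0,-20,0],[46,0,0,0,0],[46,0,0,0,0],[46,0,0,0,0]]]'

```text
time_s: 48.15
position: [0.6194, 0.1268, 0.1722]
tcp_rot: [0.667, 0.745, 0.0, 0.0]
wrist_force: [0.1, 0.0, 0.7]
opening: 0.046
gripper_force: 0.0
```

Emit:
play_rows --motion '[[[46,-2,0.8,-30,0],[46,0,0,-30,0],[46,0,0,-25,0],[46,0,0,-13,0],[46,0,0,0,0],[30,0,0,0,0],[30,0,0,0,0],[30,0,0,0,0],[30,0,0,0,0],[30,0,0,0,0]]]' --newtons 40

```text
time_s: 49.15
position: [0.6181, 0.1285, 0.075]
tcp_rot: [0.667, 0.745, 0.001, 0.001]
wrist_force: [0.7, -0.4, 7.1]
opening: 0.0352
gripper_force: 40.0
```

Emit:
play_rows --motion '[[[30,0,0,10,0],[30,0,0,10,0],[30,0,0,10,0],[30,0,0,10,0],[30,0,0,10,0],[30,0,0,10,0],[30,0,0,0,0],[30,0,0,0,0]]]'

```text
time_s: 49.95
position: [0.6168, 0.1279, 0.1335]
tcp_rot: [0.667, 0.745, 0.0, 0.0]
wrist_force: [-1.1, -0.4, -3.3]
opening: 0.0355
gripper_force: 40.0
```

Emit:
play_rows --motion '[[[30,6,40,0,0],[30,7,40,0,0],[30,7,40,0,0],[30,6,40,0,0],[30,6,40,0,0],[30,6,41,0,0],[30,0,0,-30,0],[30,0,0,-25,0],[30,0,0,-20,0],[30,0,0,-10,0],[30,0,0,0,0],[30,0,0,0,0]]]'

```text
time_s: 51.15
position: [0.6554, 0.3691, 0.049]
tcp_rot: [0.667, 0.745, 0.001, -0.0]
wrist_force: [1.0, 0.5, -2.4]
opening: 0.0356
gripper_force: 40.0
```

Emit:
play_rows --motion '[[[30,0,0,-10,0],[30,0,0,-5,0],[30,0,0,-4,0],[30,0,0,0,0],[30,0,0,0,0]]]'

```text
time_s: 51.65
position: [0.6549, 0.3691, 0.0293]
tcp_rot: [0.667, 0.745, 0.0, -0.0]
wrist_force: [0.4, -0.2, -2.5]
opening: 0.0355
gripper_force: 40.0
```

Emit:
play_rows --motion '[[[30,0,0,-2,0],[30,0,0,0,0],[30,0,0,0,0]]]'

```text
time_s: 51.95
position: [0.655, 0.3692, 0.0291]
tcp_rot: [0.667, 0.745, 0.0, 0.0]
wrist_force: [-2.9, -2.1, 6.3]
opening: 0.0352
gripper_force: 40.0
```

Contact with the tray floor, so I'll release and rise.

Emit:
play_rows --motion '[[[46,0,0,0,0],[46,0,0,0,0],[46,0,0,0,0],[46,0,0,15,0],[46,0,0,35,0],[46,0,-20,45,0],[46,0,-45,45,0],[46,-20,-45,40,0],[46,-20,-45,30,0],[46,0,0,0,0],[46,0,0,0,0]]]'

```text
time_s: 53.05
position: [0.6227, 0.2379, 0.2174]
tcp_rot: [0.667, 0.745, 0.001, 0.001]
wrist_force: [-0.8, 0.3, -0.0]
opening: 0.0465
gripper_force: 0.0
```

```bash
python3 - <<'E'
from h import *
print(pose())
D=cloud("wrist"); save("fin.png",D[0])
Q=sel(*D,.61,.7,.32,.41,.041,.055,lambda i:i.max(2)>90); print("hub",rect(Q),np.median(Q[:,2]))
Q=sel(*D,.55,.64,.32,.41,.058,.076); print("grip",rect(Q),np.median(Q[:,2]))
print("tray",rect(sel(*D,.5,.75,.28,.46,.006,.013,bright)))
E
python3 shut.py
```

```text
(array([0.6227, 0.2379, 0.2174]), np.float64(6.26), 0.04647237669528397, 0.0, array([-0.8,  0.3, -0. ]), 53.05)
hub (array([654. , 368.5]), array([35.8, 35.3]), 6.5, 1757) 0.04775081947693056
grip (array([594.6, 361.5]), array([22.7, 23.1]), 6.1, 705) 0.06888064465271765
tray (array([618.9, 373.5]), array([170.6, 120.3]), 7.8, 3641)
(array([0.622 , 0.2393, 0.2163]), np.float64(6.37), 0.04621334382090688, 0.0, array([ 0.5,  0.2, -0.7]), 53.1)
top 0 0
 last lid [0.034 0.012 0.065] [0.043 0.022 0.07 ]
scene 141 [-0.0339 -0.0005  0.0354]
 last lid [ 0.015 -0.019  0.063] [0.044 0.02  0.072]
```

View pics/fin.png

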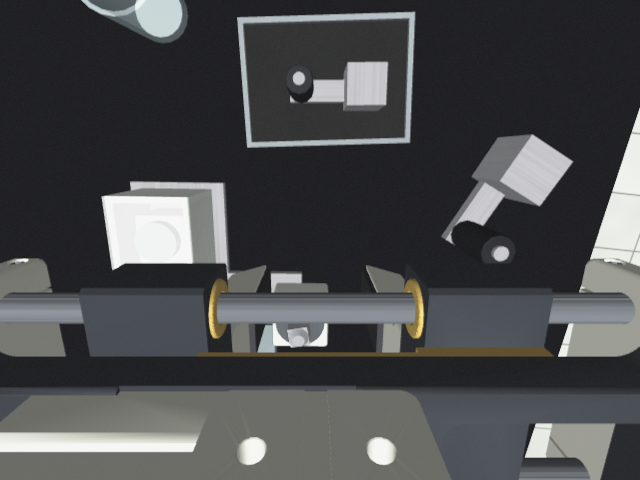

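The crank lies flat in the tray, hub at (365,87) with its top at 47.8 mm. The shutter is closed, the jars are inside and the tool is clear of everything.

```bash
python3 -c "
from bench import order
print(order.sign_off())"
```

```text
the job is handed in; nothing more can be done
None
```

The job is handed in, with no verdict returned: my last camera checks showed all four jars in the chamber, the shutter closed across the mouth, and the crank lying flat and released in its tray.

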